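# Scriber from its slanted stand, poised over the red specimen

### The arm

A 6-joint arm with a two-finger parallel gripper is mounted at the origin on a cart in front of the work surface, level with it; the furniture and walls round the work are solid. World frame = base frame: x ahead of the robot, y to its left, z up, the work surface at z = 0. Lengths are in mm, angles in rad, forces in N, time in s.
With the tool pointing down it reaches from about 250 to 850 mm from the base axis. Payload 12.5 kg.
Tool frame: the origin (TCP) lies at the very end of the fingers, on their centre line; the grasp point (between the pads) lies 19 mm behind it; z points along the fingers, y is the line along which they close (so a half turn about z gives the same grasp; the last joint's range is limited). The gripper opens to 93 mm and grips with 3 to 60 N. Pads are 15 mm wide; open, the fingers measure 128 mm over their backs; the gripper's body (75 mm by 188 mm) begins 65 mm behind the grasp point.
Start: joints at [1.031, 0.351, 1.652, -0, 1.139, -0.085], TCP at [241.573, 494.092, 218.633] pointing down, gripper open.
Joint ranges: [-2.75, 2.75], [-0.79, 2.1], [0.01, 2.65], [-1.57, 4.71], [0.07, 3.14], [-2.87, 2.87]. Speed limits (rad/s): [2.22, 2.22, 2.79, 3.14, 3.14, 3.14].

### API

Orientations are given as a unit quaternion [w, x, y, z].
In Python, from bench import bot gives the robot as it stands.
- The arm moves only by the tool play_rows, never from a script. Its argument "series" is a list of rows, each an object with "translation": the shift along the tool's x, y, z in cm, a list of three; "twist": the turn about the tool's z in rad. A call has 1 to 12 rows; each row shifts and turns the commanded pose from where the row before left it, along the tool's axes as they then stand; what a row does not reach is not made up. A row lasts 1/8 s, in which the tool goes at most 62.5 mm and 10.7 degrees, less where a joint would pass 70% of its speed; a pose out of reach is approached as far as the arm can. A call with a gripper value outside its range is refused whole. "hand" is the opening, from 0 (shut) to 1 (fully open), set as the call begins (left out, the last holds). The fingers move at their own pace and stop on an object; the grip force is fixed at half the most. Time passes only in rows, so rows that do not move let the fingers close. It gives the time, the measured TCP pose, the force, the opening and the grip force at its end, in the units of the state.
- bot.state(): the state, without advancing time (a new reading comes with each control period).
- bot.snapshot(name): name is "scene" or "top" or "wrist"; returns a dict with "color" (480x640x3 uint8, red, green, blue), "fx", "fy", "cx", "cy" (pixels), "T" (4x4, takes a point from camera to world coordinates). Camera axes: x right, y up, looking along -z (the intrinsics and any distortion apply to the point x, -y, -z); pixel columns grow to the right and rows downward; lengths in mm; the calibration is good to about 2 mm. A picture is of the moment at which its call begins. There is no depth.
- bot.sign_off(): hands the job in; it is judged then, once.
The state is a dict: "t": time; "q": joint angles; "joint_vel": joint speeds; "joint_torque": joint torques, N m; "position": TCP position; "tool_rot": TCP orientation; "contact_force": force on the tool from outside, world axes, zero at the start; "wrist_torque": the same for the moment, N m; "finger_gap": opening from 0.0 (shut) to 1.0 (fully open); "grip_force": force on a finger pad.
Only numpy, scipy, OpenCV 4.12 (cv2) and the standard library are available. Lean on these libraries where they do the work, as an engineer would, in place of code of your own. Each camera call takes 0.05 s, during which the arm holds its last target. There are 200 camera calls.

### The job

Draw the red-handled scriber out of the slanted blue tool stand, turn it upright with its point straight down, and hold it still with the point about 3 cm above the middle of the red specimen, ready to mark it. Do not touch the specimens with the scriber, and leave the specimens and the other things where they stand. The job finishes while the gripper is still holding the scriber there: do not lower it or let go.

Things in the scene. Friction and masses are not known exactly. Their poses are not given: they have to be found in the camera images.
- scriber_mid (a point): Middle of the scriber: a thin marking tool 104 mm long, about 22 g, red grip at the tail half, slender steel point at the other end. To the touch it is a bar 9 x 11 mm in section from the tail to 8 mm short of the point. y axis: along the tool, point to tail; x axis: level, across the tool at the start.
- scriber_tip (a point): The steel point of the scriber, on its axis, 52 mm from scriber_mid (hidden in the bore at the start).
- scriber_tail (a point): The end of the red grip, on the axis, 52 mm from scriber_mid, about 0.1 m above the worktop at the start. The scriber stands point down in the stand's middle bore, leaning 0.70 rad (40 degrees) from upright, tail towards the stand's front (-x); its last 60 mm stick out of the bore along the slant.
- stand: Fixed tool stand: a blue block 34 x 124 x 46 mm leaning 0.70 rad towards the stand's front (its -x, roughly towards the robot) on a dark base plate 80 x 136 x 8 mm, 65 mm high in all. Three square bores 13.5 mm wide, 36 mm deep, 40 mm apart in its slanted top; the outer two are empty. Origin: on the worktop under the plate; y along the row of bores, z up.
- bore_mouth (a point): Centre of the mouth of the middle bore, on the slanted top face of the blue block; the bore runs along the scriber's own axis, so the scriber comes out along the slant, up and towards the stand's front.
- specimen_red_top (a point): Centre of the top face of the red-brown round specimen (embedded sample), 30 mm in diameter, 21 mm high, standing loose on the worktop: this is the one to be marked.
- specimen_black_top (a point): Centre of the top face of the black round specimen, 30 mm in diameter, 17 mm high, loose; to be left alone.
- specimen_beige_top (a point): Centre of the top face of the beige round specimen, 30 mm in diameter, 17 mm high, loose; to be left alone.
- specimen_red: The red-brown specimen; origin at the centre of its underside, z up.
- specimen_black: The black specimen; origin at the centre of its underside.
- specimen_beige: The beige specimen; origin at the centre of its underside.
- scriber: The scriber as a whole; its axes are those of scriber_mid, its origin 5.5 mm to the side of it (-z of the tool).
- loupe: A black loupe, 36 mm wide, 32 mm high, loose; to be left alone. Origin under its centre.
- paste_tin: A round white tin with a blue lid, 70 mm wide, 29 mm high, loose; to be left alone. Origin under its centre.

How it is judged:
By the outcome, as a careful person would: the job done as asked, in the order asked, and still so for the second after the job is handed in, while the arm keeps its last pose, push and grip.
It also fails if it takes over 40 s, if anything falls off the work surface, if the arm or the gripper's body presses on something with over 40 N, if the wrist force passes 120 N, or if a joint passes its speed limit or range.

## Working session

There is one attempt and no reset: what is moved stays moved. The work goes in short steps, Python scripts to look and compute and a tool call to move; the robot and the scene stay as the last step left them, time stands still between calls to the robot, and variables do not carry over. Pictures are saved under pics/ and viewed, at most 10 in all, crops included, and the job is handed in when it is done.

Besides the shell and the picture viewer there is one more tool, called as a command line: name --argument value ..., lists and objects as JSON in quotes. play_rows: Moves the arm, as the interface text tells. Its arguments: {"type":"object","properties":{"series":{"type":"array"},"hand":{"type":"number"}},"required":["series"]}

```bash
mkdir -p pics && cat > h.py <<'E'
import numpy as np, cv2
from scipy.spatial.transform import Rotation as R
def rot(q): return R.from_quat([q[1],q[2],q[3],q[0]])
def ray(s,u,v):
    T=np.array(s["T"]); d=np.array([(u-s["cx"])/s["fx"],-(v-s["cy"])/s["fy"],-1.])
    return T[:3,3],T[:3,:3]@d
def atz(s,u,v,z):
    o,d=ray(s,u,v); return o+d*(z-o[2])/d[2]
def proj(s,p):
    T=np.array(s["T"]); c=T[:3,:3].T@(np.array(p)-T[:3,3]); return s["cx"]+s["fx"]*c[0]/-c[2], s["cy"]-s["fy"]*c[1]/-c[2]
def tri(*rs):
    A=np.zeros((3,3));b=np.zeros(3)
    for o,d in rs:
        d=d/np.linalg.norm(d);P=np.eye(3)-np.outer(d,d);A+=P;b+=P@o
    p=np.linalg.solve(A,b); return p,[np.linalg.norm(np.cross(p-o,d/np.linalg.norm(d))) for o,d in rs]
E
python3 - <<'E'
from bench import bot
from h import *
import pickle
S={}
for n in("scene","top"):
    s=bot.snapshot(n);S[n]=s
    cv2.imwrite(f"pics/{n}0.png",s["color"][...,::-1]); print(n,s.keys(),s["fx"],s["cx"],s["cy"],np.round(s["T"],3).tolist())
pickle.dump(S,open("s0.pkl","wb"));print(bot.state())
E
```

```text
scene dict_keys(['color', 'fx', 'fy', 'cx', 'cy', 'T']) 538.7308937897128 330.6608627261969 240.5477661570187 [[0.671, 0.329, -0.665, -162.228], [-0.741, 0.327, -0.586, -554.436], [0.025, 0.886, 0.463, 588.161], [0.0, 0.0, 0.0, 1.0]]
top dict_keys(['color', 'fx', 'fy', 'cx', 'cy', 'T']) 460.2879864336138 312.43519582427797 234.85852242765029 [[0.022, 0.993, -0.117, 440.31], [-0.999, 0.019, -0.03, 93.073], [-0.027, 0.117, 0.993, 1097.664], [0.0, 0.0, 0.0, 1.0]]
{'t': 0.1, 'q': array([ 1.03142323e+00,  3.51189387e-01,  1.65235721e+00, -1.06548404e-05,
        1.13911903e+00, -8.45599769e-02]), 'joint_vel': array([-7.75861613e-04,  4.86776939e-05, -3.47086397e-03, -1.16274472e-04,
        1.53829745e-03,  1.42735585e-03]), 'joint_torque': array([-1.14424252e-03, -4.98036003e+01, -2.85698837e+01,  6.99413591e-02,
        2.39363126e-02, -1.02457770e-04]), 'position': array([241.40882189, 493.83648303, 218.15251561]), 'tool_rot': array([-1.60059934e-04,  2.25449408e-01,  9.74254729e-01, -5.12075111e-04]), 'contact_force': array([ 0.23009967,  0.89317965, -0.19638494]), 'wrist_torque': array([ 0.00908898,  0.01668664, -0.02887817]), 'grip_force': 0.0, 'finger_gap': 1.0020034413573944}
```

View pics/scene0.png

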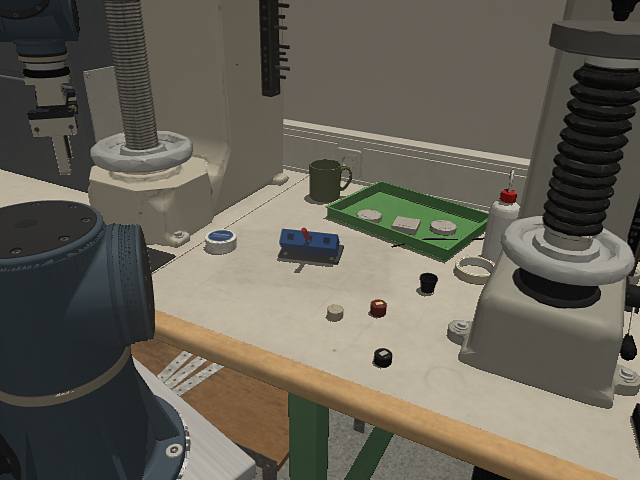

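View pics/top0.png

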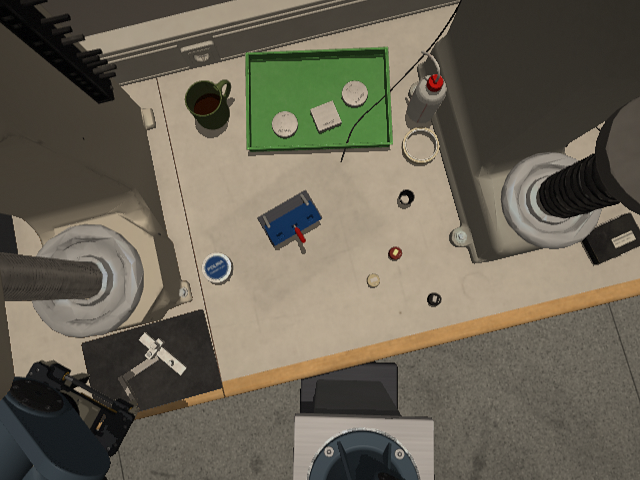

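The scene view shows the stand near (310,245), with the red specimen at (378,308). In the top view the stand is near (291,220), the scriber tail near (301,239) and the red specimen at (395,254). I'll enlarge both.

```bash
python3 - <<'E'
from h import *
import pickle
S=pickle.load(open("s0.pkl","rb"))
def crop(n,x,y,w,h,k): 
    return cv2.resize(S[n]["color"][y:y+h,x:x+w,::-1],None,fx=k,fy=k,interpolation=cv2.INTER_CUBIC)
a=crop("top",250,180,80,80,5);b=crop("top",360,230,80,80,5)
c=crop("scene",270,215,80,60,5);d=crop("scene",320,285,80,60,5)
I=np.vstack([np.hstack([a[:300],b[:300]]),np.hstack([c,d])])
I=np.vstack([np.hstack([crop("top",250,185,80,60,5),crop("top",360,240,80,60,5)]),np.hstack([c,d])])
cv2.imwrite("pics/crop0.png",I)
E
```

```text
(no output)
```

View pics/crop0.png

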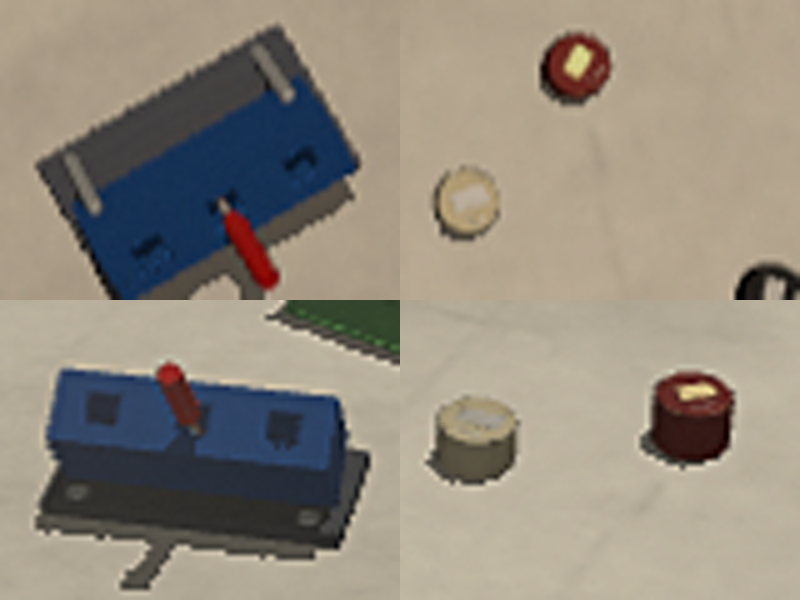

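The crop's top row is the top view and its bottom row is the scene view. Read in crop pixels:

| Feature | Top view | Scene view |
|---|---|---|
| Tail | (268,281) | (170,373) |
| Left outer bore | (152,249) | (103,408) |
| Right outer bore | (300,163) | (284,429) |
| Red specimen top | (577,66) | (694,395) |

```bash
python3 - <<'E'
from h import *
import pickle
S=pickle.load(open("s0.pkl","rb"))
t,s=S["top"],S["scene"]
f=lambda X,Y,ox,oy:((X+.5)/5-.5+ox,(Y+.5)/5-.5+oy)
P={}
for n,a,b in [("tail",f(268,281,250,185),f(170,73,270,215)),("boreL",f(152,249,250,185),f(103,108,270,215)),("boreR",f(300,163,250,185),f(284,129,270,215)),
 ("red",f(177,66,360,240),f(294,95,320,285)),("beige",f(70,198,360,240),f(76,119,320,285))]:
    P[n],e=tri(ray(t,*a),ray(s,*b)); print(n,P[n].round(1),np.round(e,1))
print("red at z21",atz(t,*f(177,66,360,240),21),atz(s,*f(294,95,320,285),21))
d=P["boreR"]-P["boreL"];print(np.linalg.norm(d)); yaw=np.arctan2(-d[1],-d[0])-np.pi/2
m=(P["boreL"]+P["boreR"])/2
print("yaw",yaw,"mid",m); 
fr=np.array([-np.cos(yaw),-np.sin(yaw),0]); a=fr*np.sin(.7)+np.array([0,0,np.cos(.7)])
print("axis",a,"tail pred",m+60*a, "tail-m",P["tail"]-m)
E
```

```text
tail [544.6 143.   94.8] [0.1 0.1]
boreL [562.  199.5  51.9] [1.1 1.1]
boreR [603.8 132.   50.9] [0.4 0.4]
red [528.7 -68.9  19.5] [0.3 0.3]
beige [465.1 -18.6  16.2] [1.4 1.4]
red at z21 [528.37105842 -68.46916648  21.        ] [527.11643157 -70.30929223  21.        ]
79.39113653638542
yaw 0.5549716945993395 mid [582.92398668 165.76963119  51.40273818]
axis [-0.5475305  -0.3394507   0.76484219] tail pred [550.07215641 145.40258941  97.29326941] tail-m [-38.30484024 -22.75170521  43.38446104]
```

```bash
cat >> h.py <<'E'
YAW=.545
A=np.array([-np.cos(YAW)*np.sin(.7),-np.sin(YAW)*np.sin(.7),np.cos(.7)])
def rep(target=None):
    from bench import bot
    s=bot.state(); M=rot(s["tool_rot"]).as_matrix()
    print("t",round(s["t"],2),"pos",s["position"].round(1),"F",s["contact_force"].round(1),"gap",round(s["finger_gap"],3),"grip",round(s["grip_force"],1),"q",s["q"].round(2))
    print("tool x",M[:,0].round(3),"y",M[:,1].round(3),"z",M[:,2].round(3))
    ya=np.arctan2(M[1,1],M[0,1]); want=YAW+np.pi/2
    dw=(want-ya+np.pi/2)%np.pi-np.pi/2; print("world yaw change needed",round(dw,3),"-> twist",round(-dw,3))
    if target is not None: print("delta cm tool",(M.T@(np.array(target)-s["position"])/10).round(2))
E
python3 - <<'E'
from h import *
tail=np.array([545.5,143.5,95.5]); g=tail-20*A; print("grasp",g,"TCP",g-[0,0,19])
rep(g-[0,0,19]+np.array([0,0,80]))
E
```

```text
grasp [556.51776251 150.17948207  80.20315625] TCP [556.51776251 150.17948207  61.20315625]
t 0.1 pos [241.4 493.8 218.2] F [ 0.2  0.9 -0.2] gap 1.002 grip 0.0 q [ 1.03  0.35  1.65 -0.    1.14 -0.08]
tool x [-0.898  0.439  0.   ] y [ 0.439  0.898 -0.001] z [-0.001 -0.001 -1.   ]
world yaw change needed 1.0 -> twist -1.0
delta cm tool [-43.4  -17.02   7.71]
```

play_rows --series '[{"translation": [-4.8,-1.9,0],"twist": 0},{"translation": [-4.8,-1.9,0],"twist": 0},{"translation": [-4.8,-1.9,0],"twist": 0},{"translation": [-4.8,-1.9,0],"twist": 0},{"translation": [-4.8,-1.9,0],"twist": 0},{"translation": [-4.8,-1.9,0],"twist": 0},{"translation": [0,0,0],"twist": -0.167},{"translation": [0,0,0],"twist": -0.167},{"translation": [0,0,0],"twist": -0.167},{"translation": [0,0,0],"twist": -0.167},{"translation": [0,0,0],"twist": -0.167},{"translation": [0,0,0],"twist": -0.167}]' --hand 0.45

```text
t: 1.6
position: [450.0, 265.1, 218.3]
tool_rot: [-0.0, -0.273, 0.962, -0.0]
contact_force: [-0.6, -0.1, -0.4]
finger_gap: 0.448
grip_force: 0.0
```

```bash
python3 - <<'E'
from h import *
rep([556.5,150.2,61.2+80])
E
```

```text
t 1.6 pos [450.  265.1 218.3] F [-0.6 -0.1 -0.4] gap 0.448 grip 0.0 q [ 0.44  0.3   1.72 -0.    1.12 -1.68]
tool x [-0.851 -0.525  0.001] y [-0.525  0.851  0.   ] z [-0.001 -0.    -1.   ]
world yaw change needed -0.008 -> twist 0.008
delta cm tool [ -3.04 -15.37   7.71]
```

play_rows --series '[{"translation": [-1,-5,2.5],"twist": 0.008},{"translation": [-1,-5,2.5],"twist": 0},{"translation": [-1.04,-5.37,2.7],"twist": 0},{"translation": [0,0,0],"twist": 0},{"translation": [0,0,0],"twist": 0}]'

```text
t: 2.22
position: [555.2, 149.3, 141.6]
tool_rot: [-0.0, -0.266, 0.964, 0.0]
contact_force: [0.5, 0.2, 0.2]
finger_gap: 0.453
grip_force: 0.0
```

```bash
python3 - <<'E'
from h import *
from bench import bot
import pickle
s=bot.snapshot("wrist");t=bot.snapshot("scene");p=bot.snapshot("top");pickle.dump((s,t,p),open("s1.pkl","wb"))
cv2.imwrite("pics/w1.png",s["color"][...,::-1]);rep([556.5,150.2,61.2])
tail=np.array([545.5,143.5,95.5])
print("tail px",proj(s,tail),"mouth",proj(s,tail-60*A),np.round(s["T"],3).tolist())
E
```

```text
t 2.38 pos [555.2 150.1 142.3] F [0.2 0.6 0.3] gap 0.451 grip 0.0 q [ 0.18  0.48  1.66  0.    1.   -1.93]
tool x [-0.857 -0.515 -0.001] y [-0.515  0.857 -0.   ] z [ 0.001  0.    -1.   ]
world yaw change needed 0.005 -> twist -0.005
delta cm tool [-0.11 -0.06  8.11]
tail px (np.float64(319.7479048902072), np.float64(243.41467951707958)) mouth (np.float64(319.71290068299913), np.float64(277.4799345269689)) [[-0.514, -0.822, -0.246, 487.507], [0.858, -0.492, -0.148, 107.627], [0.001, -0.287, 0.958, 308.187], [0.0, 0.0, 0.0, 1.0]]
```

View pics/w1.png

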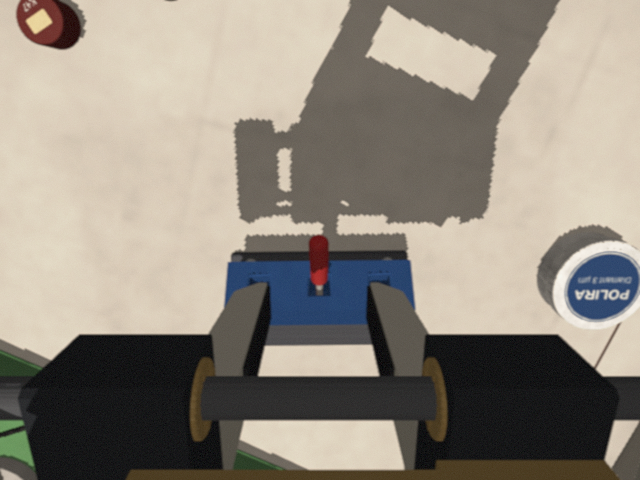

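The wrist view has the tail at (319,241) against a predicted (320,243), centred between the fingers with the bore row level. I'll descend and close.

play_rows --series '[{"translation": [-0.1,0,2.5],"twist": 0},{"translation": [0,0,2.5],"twist": 0},{"translation": [0,0,2.0],"twist": 0},{"translation": [0,0,1.1],"twist": 0},{"translation": [0,0,0],"twist": 0}]'

```text
t: 3.0
position: [556.1, 150.1, 60.6]
tool_rot: [-0.0, -0.267, 0.964, 0.0]
contact_force: [-0.1, -0.8, 0.2]
finger_gap: 0.45
grip_force: 0.0
```

play_rows --series '[{"translation": [0,0,0],"twist": 0},{"translation": [0,0,0],"twist": 0},{"translation": [0,0,0],"twist": 0},{"translation": [0,0,0],"twist": 0},{"translation": [0,0,0],"twist": 0},{"translation": [0,0,0],"twist": 0},{"translation": [0,0,0],"twist": 0},{"translation": [0,0,0],"twist": 0}]' --hand 0

```text
t: 4.0
position: [556.5, 149.6, 60.7]
tool_rot: [0.0, -0.266, 0.964, -0.0]
contact_force: [-0.8, -1.1, 2.7]
finger_gap: 0.097
grip_force: 30.0
```

```bash
python3 - <<'E'
from h import *
rep([556.5,150.2,61.2]); print(A)
E
```

```text
t 4.0 pos [556.5 149.6  60.7] F [-0.8 -1.1  2.7] gap 0.097 grip 30.0 q [ 0.18  0.6   1.7  -0.    0.84 -1.93]
tool x [-0.858 -0.513 -0.   ] y [-0.513  0.858 -0.   ] z [ 0. -0. -1.]
world yaw change needed 0.006 -> twist -0.006
delta cm tool [-0.03  0.05 -0.05]
[-0.55088813 -0.3339741   0.76484219]
```

The gap of 9.0 mm matches the scriber's section. Next I'll draw it out along the slant.

play_rows --series '[{"translation": [0.32,0,-0.38],"twist": 0},{"translation": [0.64,0,-0.765],"twist": 0},{"translation": [0.64,0,-0.765],"twist": 0},{"translation": [0.64,0,-0.765],"twist": 0},{"translation": [0.64,0,-0.765],"twist": 0},{"translation": [0.64,0,-0.765],"twist": 0},{"translation": [0.32,0,-0.38],"twist": 0},{"translation": [0,0,0],"twist": 0}]'

```text
t: 5.0
position: [523.4, 129.9, 106.8]
tool_rot: [0.0, -0.266, 0.964, -0.0]
contact_force: [0.3, 0.3, -0.4]
finger_gap: 0.098
grip_force: 30.0
```

```bash
python3 - <<'E'
from h import *
from bench import bot
s=bot.snapshot("scene");rep()
cv2.imwrite("pics/s2.png",cv2.resize(s["color"][130:280,220:400,::-1],None,fx=4,fy=4,interpolation=cv2.INTER_CUBIC))
g=np.array(bot.state()["position"])+[0,0,19]
print([((np.array(proj(s,p))-[220,130])*4).round() for p in (g,g+20*A,g-84*A)], g-84*A)
E
```

```text
t 5.05 pos [523.5 130.  106.5] F [-0.4  0.1 -0.1] gap 0.091 grip 30.0 q [ 0.16  0.48  1.78 -0.    0.89 -1.95]
tool x [-0.858 -0.513 -0.   ] y [-0.513  0.858 -0.   ] z [ 0.  0. -1.]
world yaw change needed 0.006 -> twist -0.006
[array([323., 363.]), array([317., 346.]), array([348., 429.])] [569.75196348 158.00966798  61.27685115]
```

View pics/s2.png

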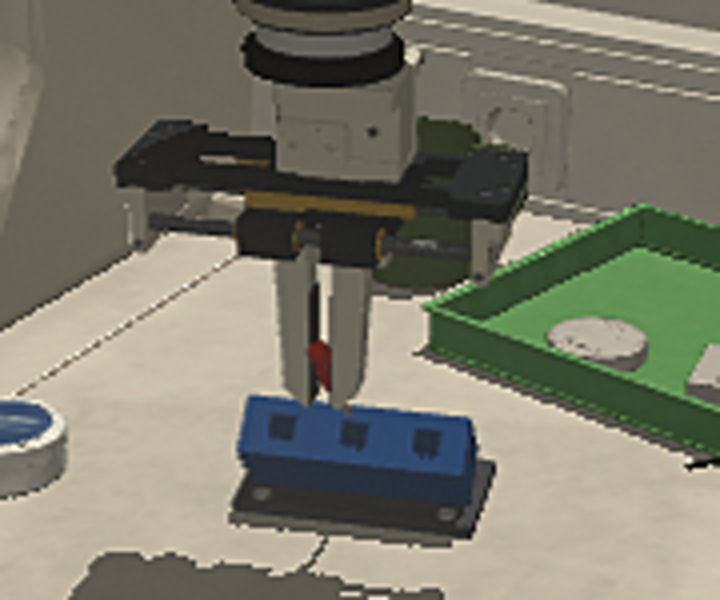

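The scriber is free and held between the fingers. The moves can't tilt the tool, so I'll swing the scriber in the pads by pressing its lower end gently against the fixed stand's overhanging front top edge. First I back off and go down in front of the stand.

play_rows --series '[{"translation": [1.2,0,0],"twist": 0},{"translation": [1.2,0,0],"twist": 0},{"translation": [0,0,-0.1],"twist": 0},{"translation": [0,0,1.3],"twist": 0},{"translation": [0,0,1.3],"twist": 0},{"translation": [0,0,1.3],"twist": 0},{"translation": [0,0,0],"twist": 0}]'

```text
t: 5.92
position: [502.1, 117.6, 67.1]
tool_rot: [-0.001, -0.266, 0.964, 0.0]
contact_force: [0.0, -0.1, -1.0]
finger_gap: 0.097
grip_force: 30.0
```

```bash
python3 - <<'E'
from h import *
from bench import bot
rep()
I=[]
for n in("scene","top"):
    s=bot.snapshot(n); g=np.array(bot.state()["position"])+[0,0,19]
    m=g-30*A; u,v=map(int,proj(s,m)); x,y=u-35,v-45
    print(n,x,y,[((np.array(proj(s,p))-[x,y])*6).round() for p in (g,g+20*A,g-84*A)])
    I.append(cv2.resize(s["color"][y:y+90,x:x+66,::-1],None,fx=6,fy=6,interpolation=cv2.INTER_CUBIC))
cv2.imwrite("pics/s3.png",np.hstack(I))
E
```

```text
t 5.92 pos [502.1 117.6  67.1] F [ 0.  -0.1 -1. ] gap 0.097 grip 30.0 q [ 0.14  0.51  1.86  0.    0.78 -1.97]
tool x [-0.858 -0.513  0.002] y [-0.513  0.858  0.001] z [-0.002 -0.    -1.   ]
world yaw change needed 0.006 -> twist -0.006
scene 265 204 [array([197., 237.]), array([187., 213.]), array([234., 328.])]
top 275 208 [array([236., 314.]), array([253., 342.]), array([171., 204.])]
```

View pics/s3.png

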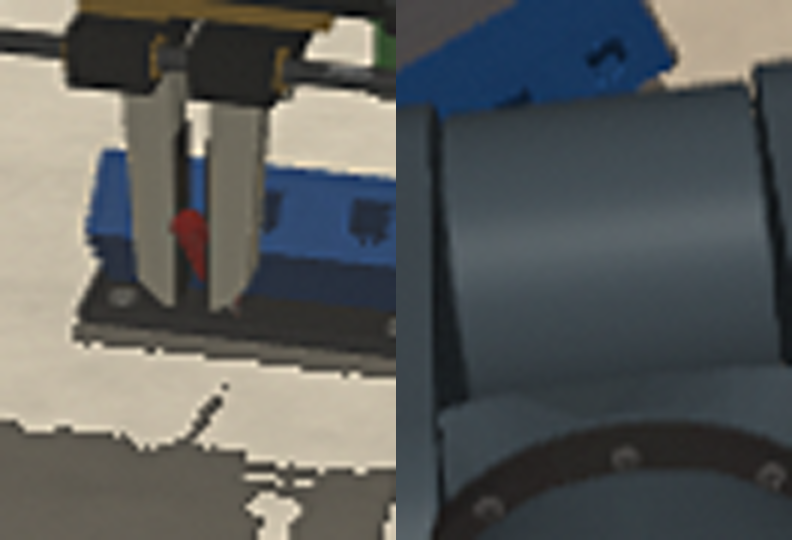

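The scene crop shows the scriber still slanted at about 40°, with its tail at crop (187,213) as predicted. It is in front of the stand, so I'll move towards the edge in small steps.

play_rows --series '[{"translation": [-0.6,0,0],"twist": 0},{"translation": [-0.6,0,0],"twist": 0},{"translation": [-0.6,0,0],"twist": 0},{"translation": [-0.4,0,0],"twist": 0},{"translation": [0,0,0],"twist": 0}]'

```text
t: 6.65
position: [521.9, 129.1, 68.5]
tool_rot: [0.0, -0.266, 0.964, -0.0]
contact_force: [0.7, 0.6, 0.1]
finger_gap: 0.093
grip_force: 30.0
```

play_rows --series '[{"translation": [-0.3,0,0],"twist": 0},{"translation": [0,0,0],"twist": 0}]'

```text
t: 6.9
position: [524.3, 130.5, 68.5]
tool_rot: [-0.0, -0.266, 0.964, -0.0]
contact_force: [-0.1, 0.5, 0.7]
finger_gap: 0.098
grip_force: 30.0
```

play_rows --series '[{"translation": [-0.3,0,0],"twist": 0},{"translation": [0,0,0],"twist": 0}]'

```text
t: 7.15
position: [526.1, 131.8, 68.0]
tool_rot: [-0.001, -0.266, 0.964, 0.0]
contact_force: [-2.9, -1.7, -0.9]
finger_gap: 0.096
grip_force: 30.0
```

Contact comes at −3.4 N, close to the predicted spot. I'll follow the arc about the edge.

play_rows --series '[{"translation": [-0.2,0,-0.2],"twist": 0},{"translation": [-0.2,0,-0.2],"twist": 0},{"translation": [-0.25,0,-0.19],"twist": 0},{"translation": [-0.25,0,-0.18],"twist": 0},{"translation": [0,0,0],"twist": 0}]'

```text
t: 7.78
position: [534.7, 136.8, 76.3]
tool_rot: [0.0, -0.266, 0.964, 0.0]
contact_force: [-3.5, -0.9, -1.9]
finger_gap: 0.096
grip_force: 30.0
```

play_rows --series '[{"translation": [-0.27,0,-0.16],"twist": 0},{"translation": [-0.27,0,-0.16],"twist": 0},{"translation": [-0.28,0,-0.13],"twist": 0},{"translation": [-0.28,0,-0.13],"twist": 0},{"translation": [0,0,0],"twist": 0}]'

```text
t: 8.4
position: [543.8, 142.3, 82.1]
tool_rot: [-0.0, -0.266, 0.964, 0.0]
contact_force: [-5.2, -2.4, -1.4]
finger_gap: 0.098
grip_force: 30.0
```

```bash
python3 - <<'E'
from h import *
from bench import bot
rep()
s=bot.snapshot("scene"); st=bot.state();g=np.array(st["position"])+[0,0,19]
gx=g[:2]@[.858,.513];print("gx,gz",gx,g[2])
u,v=map(int,proj(s,g)); x,y=u-50,v-40
for th in(.7,.5,.3,.1,0):
    a=np.array([-.858*np.sin(th),-.513*np.sin(th),np.cos(th)])
    print(th,[((np.array(proj(s,p))-[x,y])*7).round() for p in (g+20*a,g-84*a)])
cv2.imwrite("pics/s4.png",cv2.resize(s["color"][y:y+80,x:x+100,::-1],None,fx=7,fy=7,interpolation=cv2.INTER_CUBIC))
E
```

```text
t 8.4 pos [543.8 142.3  82.1] F [-5.2 -2.4 -1.4] gap 0.098 grip 30.0 q [ 0.17  0.55  1.73 -0.    0.87 -1.94]
tool x [-0.858 -0.513  0.001] y [-0.513  0.858  0.   ] z [-0.001 -0.    -1.   ]
world yaw change needed 0.006 -> twist -0.006
gx,gz 539.591568093449 101.06149898350226
0.7 [array([344., 256.]), array([395., 395.])]
0.5 [array([347., 244.]), array([385., 442.])]
0.3 [array([350., 234.]), array([373., 484.])]
0.1 [array([353., 226.]), array([360., 519.])]
0 [array([355., 223.]), array([354., 534.])]
```

View pics/s4.png

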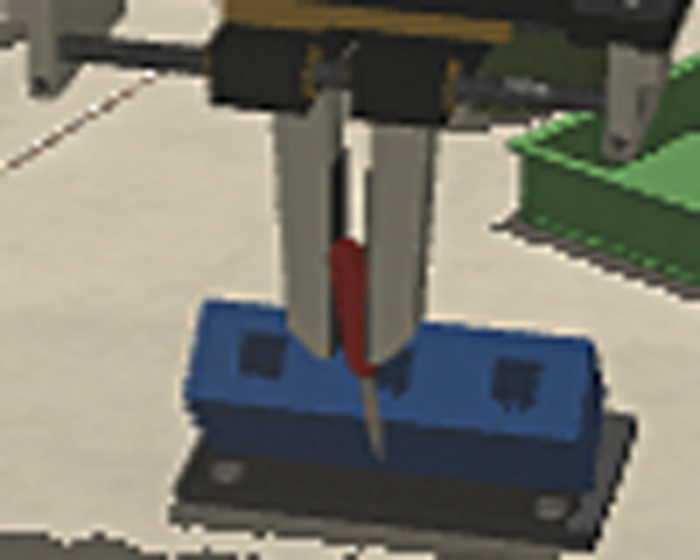

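The tip is at crop (380,460) and the tail at (347,243), so the lean is down to about 0.41 rad and the pivoting works. I'll carry on.

play_rows --series '[{"translation": [-0.28,0,-0.15],"twist": 0},{"translation": [-0.28,0,-0.13],"twist": 0},{"translation": [-0.29,0,-0.11],"twist": 0},{"translation": [-0.29,0,-0.1],"twist": 0},{"translation": [-0.3,0,-0.08],"twist": 0},{"translation": [-0.3,0,-0.06],"twist": 0},{"translation": [-0.3,0,-0.05],"twist": 0},{"translation": [0,0,0],"twist": 0}]'

```text
t: 9.45
position: [561.4, 152.7, 88.9]
tool_rot: [-0.0, -0.266, 0.964, -0.0]
contact_force: [-4.7, -2.7, -0.8]
finger_gap: 0.098
grip_force: 30.0
```

```bash
python3 - <<'E'
from h import *
from bench import bot
rep()
s=bot.snapshot("scene"); st=bot.state();g=np.array(st["position"])+[0,0,19]
gx=g[:2]@[.858,.513];print("gx,gz",gx,g[2])
u,v=map(int,proj(s,g)); x,y=u-30,v-25
for th in(.4,.2,.1,0,-.1):
    a=np.array([-.858*np.sin(th),-.513*np.sin(th),np.cos(th)])
    print(th,[((np.array(proj(s,p))-[x,y])*10).round() for p in (g+20*a,g-84*a)])
cv2.imwrite("pics/s5.png",cv2.resize(s["color"][y:y+60,x:x+60,::-1],None,fx=10,fy=10,interpolation=cv2.INTER_CUBIC))
E
```

```text
t 9.45 pos [561.4 152.7  88.9] F [-4.7 -2.7 -0.8] gap 0.098 grip 30.0 q [ 0.19  0.57  1.67 -0.    0.9  -1.92]
tool x [-0.858 -0.513  0.001] y [-0.513  0.858  0.   ] z [-0.001 -0.    -1.   ]
world yaw change needed 0.006 -> twist -0.006
gx,gz 559.9815976025586 107.93529402497136
0.4 [array([301., 190.]), array([344., 512.])]
0.2 [array([306., 177.]), array([326., 566.])]
0.1 [array([308., 172.]), array([318., 589.])]
0 [array([310., 167.]), array([308., 609.])]
-0.1 [array([313., 164.]), array([299., 626.])]
```

View pics/s5.png

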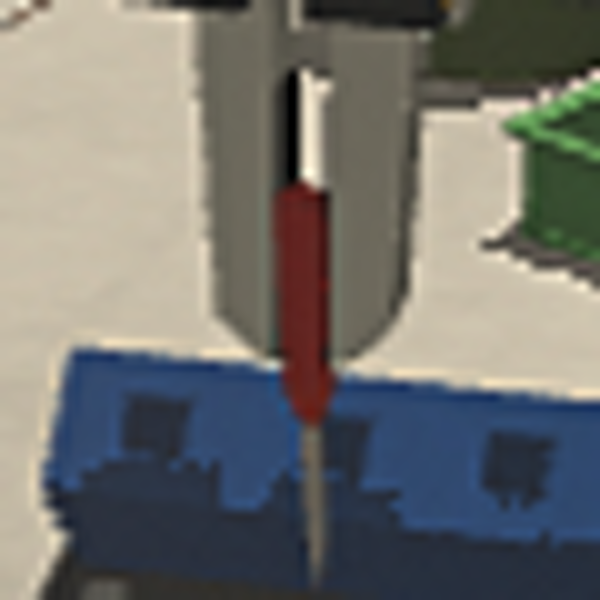

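The tip is at crop (317,587) and the tail at (303,187), so about 0.12 rad of lean remains. I'll push the last bit, back away, rise, and turn a quarter to see the lean from the side.

play_rows --series '[{"translation": [-0.3,0,-0.05],"twist": 0},{"translation": [-0.25,0,-0.03],"twist": 0},{"translation": [-0.2,0,-0.02],"twist": 0},{"translation": [0,0,0],"twist": 0}]'

```text
t: 10.0
position: [567.8, 156.5, 90.0]
tool_rot: [-0.0, -0.266, 0.964, -0.0]
contact_force: [-5.3, -1.9, -0.1]
finger_gap: 0.09
grip_force: 30.0
```

play_rows --series '[{"translation": [1,0,0],"twist": 0},{"translation": [2.5,0,0],"twist": 0},{"translation": [2.5,0,-1],"twist": 0},{"translation": [0,0,-3],"twist": 0.17},{"translation": [0,0,0],"twist": 0.175},{"translation": [0,0,0],"twist": 0.175},{"translation": [0,0,0],"twist": 0.175},{"translation": [0,0,0],"twist": 0.175},{"translation": [0,0,0],"twist": 0.175},{"translation": [0,0,0],"twist": 0.175},{"translation": [0,0,0],"twist": 0.175},{"translation": [0,0,0],"twist": 0.175}]'

```text
t: 11.5
position: [517.2, 125.8, 130.5]
tool_rot: [0.001, 0.496, 0.869, 0.001]
contact_force: [0.4, 0.0, 0.6]
finger_gap: 0.094
grip_force: 30.0
```

```bash
python3 - <<'E'
from h import *
from bench import bot
rep()
s=bot.snapshot("scene"); st=bot.state();g=np.array(st["position"])+[0,0,19]
X=rot(st["tool_rot"]).as_matrix()[:,0]
u,v=map(int,proj(s,g)); x,y=u-30,v-25
print(x,y)
for th in(.2,.1,0,-.1,-.2):
    a=X*np.sin(th)+np.array([0,0,np.cos(th)])
    print(th,[((np.array(proj(s,p))-[x,y])*10).round() for p in (g+20*a,g,g-84*a)])
cv2.imwrite("pics/s6.png",cv2.resize(s["color"][y:y+60,x:x+60,::-1],None,fx=10,fy=10,interpolation=cv2.INTER_CUBIC))
E
```

```text
t 11.5 pos [517.2 125.8 130.5] F [0.4 0.  0.6] gap 0.094 grip 30.0 q [ 0.15  0.43  1.78  0.    0.93 -0.38]
tool x [-0.509  0.861 -0.001] y [0.861 0.509 0.003] z [ 0.003  0.001 -1.   ]
world yaw change needed -1.56 -> twist 1.56
270 186
0.2 [array([281., 159.]), array([301., 253.]), array([381., 633.])]
0.1 [array([291., 159.]), array([301., 253.]), array([341., 634.])]
0 [array([301., 159.]), array([301., 253.]), array([301., 631.])]
-0.1 [array([311., 161.]), array([301., 253.]), array([261., 624.])]
-0.2 [array([321., 163.]), array([301., 253.]), array([222., 614.])]
```

View pics/s6.png

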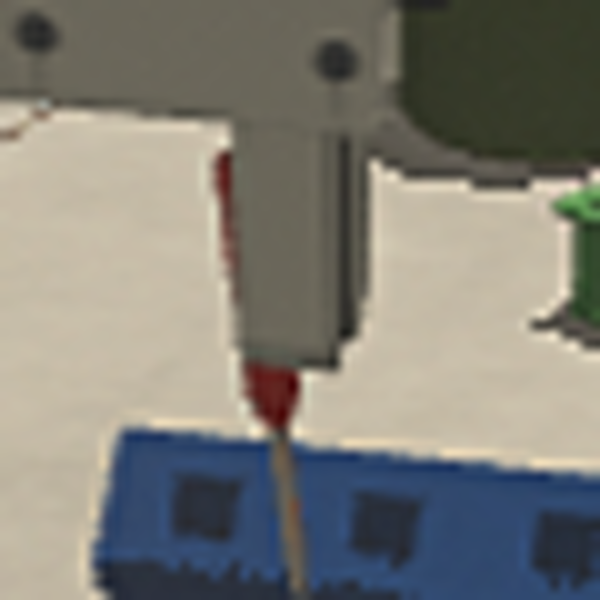

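The side view shows the steel running from crop (279,435) to (300,590). That means about 0.12 rad of lean is left, and the scriber sits about 9 mm off the pad centre. I'll turn back and push once more, lower on the shaft for less force.

play_rows --series '[{"translation": [0,0,0],"twist": -0.175},{"translation": [0,0,0],"twist": -0.175},{"translation": [0,0,0],"twist": -0.175},{"translation": [0,0,0],"twist": -0.175},{"translation": [0,0,0],"twist": -0.175},{"translation": [0,0,0],"twist": -0.175},{"translation": [0,0,0],"twist": -0.175},{"translation": [0,0,0],"twist": -0.175},{"translation": [0,0,1.75],"twist": -0.17},{"translation": [-2,0,2.0],"twist": 0},{"translation": [-2,0,0],"twist": 0},{"translation": [-1,0,0],"twist": 0}]'

```text
t: 13.05
position: [560.5, 151.8, 92.7]
tool_rot: [0.001, -0.267, 0.964, -0.0]
contact_force: [-0.4, -0.2, 0.7]
finger_gap: 0.097
grip_force: 30.0
```

play_rows --series '[{"translation": [-0.6,0,0],"twist": 0},{"translation": [0,0,0],"twist": 0},{"translation": [0,0,0],"twist": 0}]'

```text
t: 13.42
position: [564.3, 154.3, 92.4]
tool_rot: [0.0, -0.266, 0.964, 0.0]
contact_force: [-0.3, 0.3, 0.4]
finger_gap: 0.094
grip_force: 30.0
```

play_rows --series '[{"translation": [-0.4,0,0],"twist": 0},{"translation": [0,0,0],"twist": 0}]'

```text
t: 13.68
position: [567.4, 156.4, 92.1]
tool_rot: [-0.001, -0.266, 0.964, -0.0]
contact_force: [-3.3, -2.2, 1.2]
finger_gap: 0.094
grip_force: 30.0
```

play_rows --series '[{"translation": [-0.3,0,0],"twist": 0},{"translation": [-0.3,0,0],"twist": 0},{"translation": [-0.3,0,0],"twist": 0},{"translation": [0,0,0],"twist": 0},{"translation": [0,0,0],"twist": 0}]'

```text
t: 14.3
position: [574.9, 160.9, 92.0]
tool_rot: [-0.001, -0.266, 0.964, -0.0]
contact_force: [-4.4, -2.3, 0.3]
finger_gap: 0.091
grip_force: 30.0
```

play_rows --series '[{"translation": [1,0,0],"twist": 0},{"translation": [2.5,0,0],"twist": 0},{"translation": [3,0,-1],"twist": 0},{"translation": [1.5,0,-3],"twist": 0.17},{"translation": [0,0,-3],"twist": 0.175},{"translation": [0,0,0],"twist": 0.175},{"translation": [0,0,0],"twist": 0.175},{"translation": [0,0,0],"twist": 0.175},{"translation": [0,0,0],"twist": 0.175},{"translation": [0,0,0],"twist": 0.175},{"translation": [0,0,0],"twist": 0.175},{"translation": [0,0,0],"twist": 0.175}]'

```text
t: 15.8
position: [507.0, 120.1, 162.4]
tool_rot: [0.0, 0.495, 0.869, 0.0]
contact_force: [0.1, -0.7, -0.4]
finger_gap: 0.093
grip_force: 30.0
```

```bash
cat > meas.py <<'E'
from h import *
from bench import bot
import pickle
rep()
s=bot.snapshot("scene"); st=bot.state();g=np.array(st["position"])+[0,0,19]
pickle.dump((s,st),open("s7.pkl","wb"))
u,v=map(int,proj(s,g)); I=s["color"].astype(int)
print("g px",proj(s,g),"tip pred",proj(s,g-[0,0,82]),"tail",proj(s,g+[0,0,22]))
# darkest-relative-to-row-background profile below the fingers
for r in range(v-12,v+42):
    row=I[r,u-14:u+12]; red=np.where((row[:,0]>1.8*row[:,1])&(row[:,0]>60))[0]+u-14
    L=row.sum(1)/3; bg=np.median(L); w=np.clip(bg-L-12,0,None)
    c=(w*np.arange(u-14,u+12)).sum()/w.sum() if w.sum() else -1
    print(r,"red",(red.min(),red.max()) if len(red) else "-","dark c",round(c,2),"n",(w>0).sum(),"bg",int(bg))
E
python3 meas.py
```

```text
t 15.8 pos [507.  120.1 162.4] F [ 0.1 -0.7 -0.4] gap 0.093 grip 30.0 q [ 0.14  0.37  1.78  0.    0.99 -0.39]
tool x [-0.509  0.861 -0.   ] y [0.861 0.509 0.001] z [ 0.001  0.    -1.   ]
world yaw change needed -1.56 -> twist 1.56
g px (np.float64(298.39789367629874), np.float64(198.53215677974612)) tip pred (np.float64(298.50733520534845), np.float64(236.72323145314232)) tail (np.float64(298.3671430260174), np.float64(187.8013090718778))
186 red - dark c 302.03 n 6 bg 108
187 red - dark c 299.88 n 5 bg 98
188 red - dark c 299.01 n 6 bg 98
189 red (np.int64(290), np.int64(290)) dark c 297.44 n 5 bg 98
190 red (np.int64(290), np.int64(290)) dark c 297.53 n 5 bg 98
191 red (np.int64(290), np.int64(290)) dark c 297.55 n 6 bg 98
192 red (np.int64(290), np.int64(290)) dark c 297.51 n 6 bg 99
193 red (np.int64(290), np.int64(290)) dark c 297.46 n 6 bg 99
194 red (np.int64(290), np.int64(290)) dark c 299.57 n 7 bg 98
195 red (np.int64(290), np.int64(290)) dark c 300.13 n 9 bg 98
196 red (np.int64(290), np.int64(290)) dark c 300.08 n 10 bg 98
197 red - dark c 297.28 n 6 bg 97
198 red - dark 
[... 1171 characters left out ...]
13 n 3 bg 182
220 red - dark c 293.2 n 3 bg 183
221 red - dark c 293.26 n 3 bg 183
222 red - dark c 293.26 n 3 bg 183
223 red - dark c 293.27 n 3 bg 182
224 red - dark c 293.32 n 3 bg 181
225 red - dark c 293.36 n 3 bg 181
226 red - dark c 293.33 n 3 bg 182
227 red - dark c 293.41 n 3 bg 185
228 red - dark c 292.95 n 4 bg 186
229 red - dark c 288.55 n 11 bg 184
230 red - dark c 289.2 n 12 bg 92
231 red - dark c -1 n 0 bg 76
232 red - dark c -1 n 0 bg 75
233 red - dark c 288.42 n 2 bg 77
234 red - dark c 290.05 n 6 bg 77
235 red - dark c 293.38 n 11 bg 77
236 red - dark c 297.71 n 11 bg 76
237 red - dark c 297.73 n 12 bg 76
238 red - dark c 297.21 n 12 bg 76
239 red - dark c 299.83 n 10 bg 77
```

The lean is now about 0.04 rad (2°), which is good. I'll work out the tip offset from the side view and the move to the red specimen.

```bash
cat > tip.py <<'E'
from h import *
def tipof(s,st,pts,below=82.5):
    M=rot(st["tool_rot"]).as_matrix(); g=np.array(st["position"])+[0,0,19]; n=M[:,1]; P=[]
    for p in pts:
        o,d=ray(s,*p); P.append(o+d*((g-o)@n)/(d@n))
    x=[(p-g)@M[:,0] for p in P]; z=[p[2]-g[2] for p in P]
    k=np.polyfit(z,x,1); xt=np.polyval(k,-below)
    return g+M[:,0]*xt-[0,0,below],k,M
E
python3 - <<'E'
from tip import *
import pickle
s,st=pickle.load(open("s7.pkl","rb"))
t,k,M=tipof(s,st,[(292.99,217),(293.2,220),(293.26,222),(293.32,224),(293.41,227)])
print("tip",t,"tool-x slope,offset at grip",k)
print("delta cm to red, tip z 61",(M.T@(np.array([527.8,-69.3,61])-t)/10).round(2))
E
```

```text
tip [502.16267985 128.46927556  98.91386309] tool-x slope,offset at grip [ 0.02978331 12.13072075]
delta cm to red, tip z 61 [-18.39  -7.71   3.79]
```

play_rows --series '[{"translation": [-0.6,-0.3,0],"twist": 0},{"translation": [-1.4,-0.6,0],"twist": 0},{"translation": [-2.2,-0.9,0],"twist": 0},{"translation": [-2.5,-1.05,0],"twist": 0},{"translation": [-2.5,-1.05,0],"twist": 0},{"translation": [-2.5,-1.05,0.3],"twist": 0},{"translation": [-2.5,-1.05,0.6],"twist": 0},{"translation": [-2.2,-0.9,0.9],"twist": 0},{"translation": [-1.4,-0.6,0.9],"twist": 0},{"translation": [-0.6,-0.2,0.7],"twist": 0},{"translation": [0,0,0.4],"twist": 0},{"translation": [0,0,0],"twist": 0}]'

```text
t: 17.35
position: [535.5, -76.7, 124.1]
tool_rot: [-0.0, 0.493, 0.87, -0.0]
contact_force: [-0.1, 0.5, 0.6]
finger_gap: 0.09
grip_force: 30.0
```

```bash
python3 - <<'E'
from h import *
from bench import bot
import pickle
rep()
s=bot.snapshot("scene");t=bot.snapshot("top"); st=bot.state();g=np.array(st["position"])+[0,0,19]
pickle.dump((s,t,st),open("s8.pkl","wb"))
print("g",proj(s,g))
u,v=map(int,proj(s,[528,-69,50])); x,y=u-32,v-48
x2,y2=[int(k)-20 for k in proj(t,[528,-69,50])]
print("orig",x,y,"top",x2,y2,"red top px",(np.array(proj(s,[527.8,-69.3,21]))-[x,y])*8)
a=cv2.resize(s["color"][y:y+75,x:x+60,::-1],None,fx=8,fy=8,interpolation=cv2.INTER_CUBIC)
b=cv2.resize(t["color"][y2:y2+75,x2:x2+40,::-1],None,fx=8,fy=8,interpolation=cv2.INTER_CUBIC)
cv2.imwrite("pics/s8.png",np.hstack([a,b]))
E
```

```text
t 17.35 pos [535.5 -76.7 124.1] F [-0.1  0.5  0.6] gap 0.09 grip 30.0 q [-0.23  0.45  1.76  0.    0.93 -0.77]
tool x [-0.515  0.857  0.   ] y [ 0.857  0.515 -0.   ] z [-0.  0. -1.]
world yaw change needed -1.567 -> twist 1.567
g (np.float64(388.87099381175835), np.float64(245.2848442612155))
orig 347 242 top 377 231 red top px [249.56015245 489.89799085]
```

View pics/s8.png

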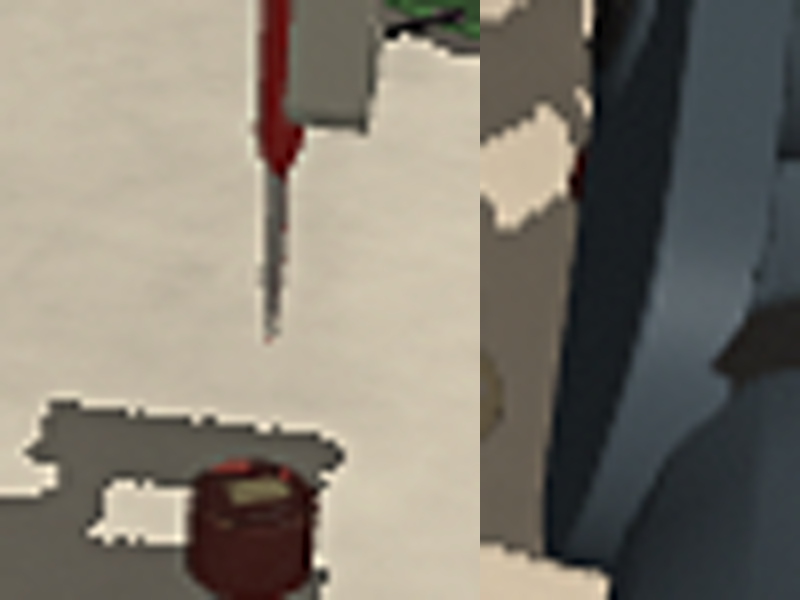

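The crop shows the scriber nearly upright with its tip at (269,340), and the red top's centre at about (252,492). I'll compute the correction.

```bash
python3 - <<'E'
from tip import *
import pickle
s,_,st=pickle.load(open("s8.pkl","rb"))
f=lambda X,Y:((X+.5)/8-.5+347,(Y+.5)/8-.5+242)
I=s["color"].astype(float)
pts=[]
for r in range(264,283):
    row=I[r,372:390].mean(1); w=np.clip(np.median(row)-row-15,0,None); c=(w*np.arange(372,390)).sum()/w.sum(); pts.append((c,r))
print(np.round(np.array(pts)[::4],2).tolist())
t,k,M=tipof(s,st,pts); print("line tip",t,k)
g=np.array(st["position"])+[0,0,19]
o,d=ray(s,*f(269,342)); n=M[:,1]; p=o+d*((g-o)@n)/(d@n); print("seen tip",p,"below grip",g[2]-p[2])
c=atz(s,*f(252,490),21); print("red now",c)
print("vertical dir px:",np.array(proj(s,p+[0,0,40]))-proj(s,p))
for tg in ([527.8,-69.3,51.],[c[0],c[1],51.]): print("delta cm",(M.T@(np.array(tg)-p)/10).round(2))
E
```

```text
[[381.21, 264.0], [381.17, 268.0], [380.9, 272.0], [380.62, 276.0], [380.52, 280.0]]
line tip [530.7289968  -68.50430615  60.99813417] [ 0.02535147 11.72625055]
seen tip [530.67350612 -68.37785989  60.94237236] below grip 82.55742243828382
red now [528.74307923 -68.26019861  21.        ]
vertical dir px: [  1.50106075 -18.82375861]
delta cm [ 0.07 -0.29  0.99]
delta cm [ 0.11 -0.16  0.99]
```

play_rows --series '[{"translation": [0.05,-0.1,0.3],"twist": 0},{"translation": [0.05,-0.1,0.4],"twist": 0},{"translation": [0,0,0.3],"twist": 0},{"translation": [0,0,0],"twist": 0},{"translation": [0,0,0],"twist": 0},{"translation": [0,0,0],"twist": 0}]'

```text
t: 18.2
position: [533.5, -77.4, 114.4]
tool_rot: [0.0, 0.493, 0.87, 0.0]
contact_force: [0.4, 0.0, -0.3]
finger_gap: 0.089
grip_force: 30.0
```

```bash
python3 - <<'E'
from tip import *
from bench import bot
rep()
s=bot.snapshot("scene");w=bot.snapshot("wrist");st=bot.state();I=s["color"].astype(float)
g=np.array(st["position"])+[0,0,19]
pts=[]; r0=int(proj(s,g-[0,0,45])[1]); r1=int(proj(s,g-[0,0,78])[1]); u=int(proj(s,g)[0])
for r in range(r0,r1):
    row=I[r,u-18:u+2].mean(1); q=np.clip(np.median(row)-row-15,0,None); pts.append(((q*np.arange(u-18,u+2)).sum()/q.sum(),r))
t,k,M=tipof(s,st,pts); print("tip",t,k)
red=np.array([528.3,-68.8,21]); print("err",t-red)
tail=t+[0,0,104]+M[:,0]*k[0]*104
print("wrist px tail/collar/tip pred",proj(w,tail),proj(w,t+[0,0,60]),proj(w,t),"red top",proj(w,red))
J=w["color"].astype(int); m=((J[...,0]>1.8*J[...,1])&(J[...,0]>50))
n,l,sts,c=cv2.connectedComponentsWithStats(m.astype(np.uint8)); 
for i in range(1,n):
    if sts[i,4]>60: print(sts[i],c[i].round(1))
E
```

```text
t 18.2 pos [533.5 -77.4 114.4] F [ 0.4  0.  -0.3] gap 0.089 grip 30.0 q [-0.23  0.46  1.77  0.    0.9  -0.77]
tool x [-0.514  0.858 -0.   ] y [0.858 0.514 0.   ] z [ 0. -0. -1.]
world yaw change needed -1.566 -> twist 1.566
tip [528.58046193 -69.3331412   50.89282981] [ 0.02400017 11.4311894 ]
err [ 0.28046193 -0.5331412  29.89282981]
wrist px tail/collar/tip pred (np.float64(316.57552030916247), np.float64(319.01506190147893)) (np.float64(316.82022345974457), np.float64(276.20907655889937)) (np.float64(317.01295512680764), np.float64(236.73174395758065)) red top (np.float64(317.1299720516201), np.float64(222.46149310350748))
[297 202  43  42 882] [319.  220.6]
[ 303  261   31   73 1826] [318.  299.7]
```

The tip is within 1 mm of the red specimen's centre and 30 mm above its top, with a lean of about 1.4°. The wrist view agrees.

```bash
python3 -c "
from bench import bot
print(bot.sign_off())"
```

```text
the job is handed in; nothing more can be done
None
```

I handed the job in with the gripper still holding the scriber, point down and leaning about 1.4°, about 30 mm above the middle of the red specimen; it was turned upright by pressing it lightly (about 5–6 N) against the stand's front edge, which left it gripped about 11 mm off the pad centre.

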